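# Put two stone core samples under their covers

### The arm

A 6-joint arm with a two-finger parallel gripper is mounted at the origin on the work surface. World frame = base frame: x ahead of the robot, y to its left, z up, the work surface at z = 0. Lengths are in mm, angles in rad, forces in N, time in s.
With the tool pointing down it reaches from about 350 to 975 mm from the base axis. Payload 7.1 kg.
Tool frame: the origin (TCP) lies between the finger pads; the fingertips stand 19 mm ahead of it and the grasp point (between the pads) is the TCP; z points along the fingers, y is the line along which they close (so a half turn about z gives the same grasp; the last joint's range is limited). The gripper opens to 88 mm and grips with 3 to 60 N. Pads are 20 mm wide; open, the fingers measure 115 mm over their backs; the gripper's body (75 mm by 178 mm) begins 61 mm behind the grasp point.
Start: joints at [1.174, 0.423, 1.63, -0, 1.089, -0.019], TCP at [230.516, 580.92, 241.675] pointing down, gripper open.
Joint ranges: [-3, 3], [-0.9, 2.11], [0.09, 2.58], [-1.31, 4.45], [0.11, 2.69], [-2.54, 2.54]. Speed limits (rad/s): [2.39, 2.39, 3.01, 3.14, 3.14, 3.14].

### API

Orientations are given as a rotation vector (axis times angle).
In Python, from workcell import ctrl gives the robot as it stands.
- The arm moves only by the tool arm_command, never from a script. Its argument "series" is a list of rows, each an object with "linear": the shift along the tool's x, y, z in m, a list of three; "turn": the turn about the tool's z in rad. A call has 1 to 10 rows; each row shifts and turns the commanded pose from where the row before left it, along the tool's axes as they then stand; what a row does not reach is not made up. A row lasts 1/10 s, in which the tool goes at most 50 mm and 8.59 degrees, less where a joint would pass 70% of its speed; a pose out of reach is approached as far as the arm can. A call with a gripper value outside its range is refused whole. "jaw" is the opening, from -1 (shut) to 1 (fully open), set as the call begins (left out, the last holds). The fingers move at their own pace and stop on an object; the grip force is fixed at half the most. Time passes only in rows, so rows that do not move let the fingers close. It gives the time, the measured TCP pose, the force, the opening and the grip force at its end, in the units of the state.
- ctrl.get_obs(): the state, without advancing time (a new reading comes with each control period).
- ctrl.get_image(name): name is "scene" or "top" or "wrist"; returns a dict with "frame" (420x560x3 uint8, blue, green, red), "fx", "fy", "cx", "cy" (pixels), "rvec" (rotation vector, rad) and "tvec" (3), from world to camera coordinates, as OpenCV has them. Camera axes: x right, y down, z forward; pixel columns grow to the right and rows downward; lengths in mm; the calibration is good to about 2 mm. The wrist camera is an equidistant fisheye: a pixel r from the principal point sees the ray r / f radians off the axis. A picture is of the moment at which its call begins. There is no depth.
- ctrl.close_job(): hands the job in; it is judged then, once.
The state is a dict: "t": time; "qpos": joint angles; "qvel": joint speeds; "joint_torque": joint torques, N m; "ee_pos": TCP position; "orientation": TCP orientation; "ft_force": force on the tool from outside, world axes, zero at the start; "moment": the same for the moment, N m; "width": finger opening in mm; "grasp_force": force on a finger pad.
Only numpy, scipy, OpenCV 4.12 (cv2) and the standard library are available. Lean on these libraries where they do the work, as an engineer would, in place of code of your own. Each camera call takes 0.05 s, during which the arm holds its last target. There are 200 camera calls.

### The job

Put the two round stone cores away: stand the thin core in the middle of the small white dish and the thick one in the middle of the large white dish, then put the small bell cover over the thin core and the large bell cover over the thick core, each sitting down flat inside its dish. Set everything down gently, don't drop it, and leave the square stone offcut, the bottle and the spatula where they are.

Things in the scene. Friction and masses are not known exactly. Their poses are not given: they have to be found in the camera images.
- core_thin: Upright solid round cylinder of rough grey stone, 26 mm diameter, 40 mm tall, standing loose on the bench, about 55 g. Origin: centre of its underside; z is its axis, up. Belongs in dish_small.
- core_thick: Upright solid round cylinder of rough grey stone, 46 mm diameter, 40 mm tall, standing loose on the bench, about 170 g. Origin: centre of its underside; z is its axis, up. Belongs in dish_large.
- cover_small: Small bell cover standing mouth down on the bench: a thin-walled aluminium cup turned upside down, outside diameter 56 mm, inside diameter 50 mm, 50 mm tall outside, 46 mm inside, with a black round knob on top, 22 mm diameter and 24 mm tall (so 74 mm overall); about 100 g. Lift it by the knob. Origin: centre of its open lower edge; z is its axis, up. Belongs on dish_small, over core_thin.
- cover_large: Large bell cover standing mouth down on the bench: a thin-walled aluminium cup turned upside down, outside diameter 76 mm, inside diameter 70 mm, 50 mm tall outside, 46 mm inside, with a black round knob on top, 22 mm diameter and 24 mm tall (so 74 mm overall); about 160 g. Lift it by the knob. Origin: centre of its open lower edge; z is its axis, up. Belongs on dish_large, over core_thick.
- dish_small: Small white round open dish, fixed on a pine block 110 x 110 x 10 mm that is fixed to the bench. Inside diameter 70 mm, outside diameter 78 mm; flat inner floor 14 mm above the bench, rim 22 mm above the bench (rim 8 mm above the floor). Origin: centre of the underside of the block, on the bench, right under the dish's centre; z up.
- dish_large: Large white round open dish, fixed on a pine block 110 x 110 x 10 mm that is fixed to the bench. Inside diameter 90 mm, outside diameter 98 mm; flat inner floor 14 mm above the bench, rim 22 mm above the bench (rim 8 mm above the floor). Origin: centre of the underside of the block, on the bench, right under the dish's centre; z up.
- offcut: Square-sawn block of the same grey stone, 36 x 36 mm, 40 mm tall, loose on the bench; not a core, to be left alone. Origin: centre of its underside, z up.
- bottle: Clear plastic sample bottle, 52 mm diameter, 120 mm tall, standing loose; a bystander to be left alone. Origin: centre of its underside, z up.
- spatula: Spatula about 200 mm long lying loose on the bench beyond the work, in front of the core trough; blade 65 mm wide; a bystander to be left alone. Origin: middle of its length, on the bench; it lies along its own x axis, handle to -x.
Things that resemble listed ones, but are neither listed nor needed, are in the scene too. What is shaped like the core_thick but yellow is not meant.

How it is judged:
By the outcome, as a careful person would: the job done as asked, in the order asked, and still so for the second after the job is handed in, with the robot touching nothing.
It also fails if it takes over 101 s, if anything falls off the work surface, if the arm or the gripper's body presses on something with over 40 N, if the wrist force passes 120 N, or if a joint passes its speed limit or range.

## Working session

There is one attempt and no reset: what is moved stays moved. The work goes in short steps, Python scripts to look and compute and a tool call to move; the robot and the scene stay as the last step left them, time stands still between calls to the robot, and variables do not carry over. Pictures are saved under pics/ and viewed, at most 16 in all, crops included, and the job is handed in when it is done.

Besides the shell and the picture viewer there is one more tool, called after "Request:" as name(argument=value, ...), one argument or row to a line, values as JSON. arm_command: Moves the arm, as the interface text tells. Its arguments: {"type":"object","properties":{"series":{"type":"array"},"jaw":{"type":"number"}},"required":["series"]}

```bash
mkdir -p pics
cat > h.py <<'E'
import numpy as np,cv2
from workcell import ctrl
def snap(name,fn=None):
    im=ctrl.get_image(name)
    if fn: cv2.imwrite('pics/'+fn,im['frame'])
    return im
def ray(im,u,v,fish=False):
    R=cv2.Rodrigues(np.array(im['rvec'],float))[0];t=np.array(im['tvec'],float).ravel()
    x=(u-im['cx'])/im['fx'];y=(v-im['cy'])/im['fy']
    if fish:
        r=np.hypot(x,y);d=np.array([x/r*np.sin(r),y/r*np.sin(r),np.cos(r)]) if r>1e-9 else np.array([0,0,1.])
    else: d=np.array([x,y,1.])
    return -R.T@t,R.T@d
def pt(im,u,v,z,fish=False):
    o,d=ray(im,u,v,fish);return (o+d*(z-o[2])/d[2])[:2]
def proj(im,P,fish=False):
    R=cv2.Rodrigues(np.array(im['rvec'],float))[0];t=np.array(im['tvec'],float).ravel()
    c=R@np.array(P,float)+t
    if fish:
        r=np.hypot(c[0],c[1]);th=np.arctan2(r,c[2]);s=th/max(r,1e-9)
    else: s=1/c[2]
    return im['cx']+im['fx']*c[0]*s,im['cy']+im['fy']*c[1]*s
E
python3 - <<'E'
from h import *
for n in('top','scene','wrist'):
    im=snap(n,n+'0.png'); o,d=ray(im,im['cx'],im['cy'],n=='wrist'); print(n,im['fx'],o.round(),d.round(2))
o=ctrl.get_obs();print(o)
E
```

```text
top 436.32945238639866 [400.  16. 965.] [ 0.24 -0.   -0.97]
scene 432.34725036919366 [1253. -356.  710.] [-0.64  0.38 -0.67]
wrist 325.19226210127806 [168. 607. 383.] [ 0.23 -0.09 -0.97]
{'t': 0.15, 'qpos': array([ 1.17403734e+00,  4.23669686e-01,  1.63049048e+00, -2.44423094e-05,
        1.08857866e+00, -1.90532542e-02]), 'qvel': array([-1.33162498e-04, -1.44735125e-03, -2.73545189e-03, -8.02026610e-05,
        2.87630159e-04,  1.04920199e-04]), 'joint_torque': array([ 9.14692864e-04, -5.44985819e+01, -2.73916519e+01,  6.43705437e-02,
        2.05075712e-02, -5.56468194e-05]), 'ee_pos': array([230.35309723, 580.57583621, 241.08693169]), 'orientation': array([-5.89720311e-01, -3.08552716e+00,  1.76853310e-03]), 'ft_force': array([ 0.12384208, -0.05845819, -0.33356506]), 'moment': array([ 0.01674723,  0.01937958, -0.01745863]), 'grasp_force': 0.0, 'width': 88.07559328205177}
```

View pics/top0.png

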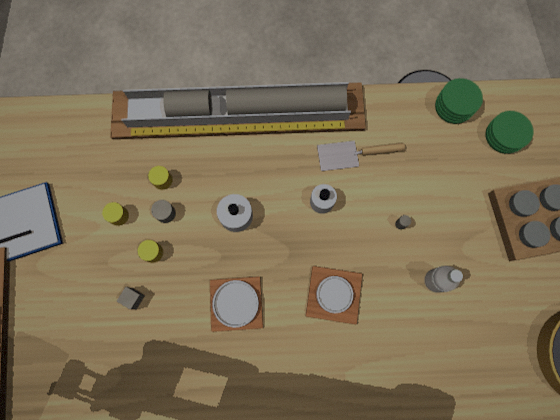

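View pics/scene0.png

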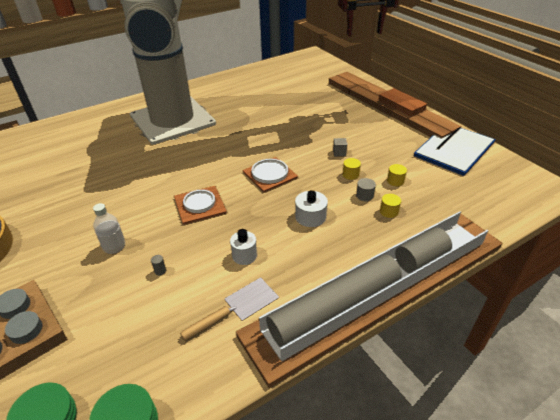

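The top view shows the thin core at (404,222), thick core (163,211), large cover knob (233,210), small cover knob (324,194), large dish (236,304), small dish (335,295) and offcut (130,298). The yellow lookalikes are around the thick core. The scene view agrees: thin core (158,265), thick core (366,190), knobs (311,197) and (242,236).

```bash
cat >> h.py <<'E'
def tri(a,pa,b,pb):
    o1,d1=ray(a,*pa);o2,d2=ray(b,*pb)
    s=np.linalg.lstsq(np.c_[d1,-d2],o2-o1,rcond=None)[0]
    p,q=o1+s[0]*d1,o2+s[1]*d2
    return (p+q)/2,np.linalg.norm(p-q)
def ell(im,mask,near,z,fish=False,amin=60):
    c,_=cv2.findContours(mask.astype(np.uint8),cv2.RETR_EXTERNAL,cv2.CHAIN_APPROX_NONE)
    c=[k for k in c if cv2.contourArea(k)>amin]
    k=min(c,key=lambda k:np.hypot(*(k.mean(0)[0]-near)))
    P=np.array([pt(im,u,v,z,fish) for u,v in k[:,0].astype(float)])
    ce,r=cv2.minEnclosingCircle(P.astype(np.float32))
    e=cv2.fitEllipse(P.astype(np.float32))
    return np.round(e[0],1),np.round(e[1],1),round(r*2,1),k.mean(0)[0].round()
E
python3 - <<'E'
from h import *
t=snap('top');s=snap('scene')
for n,a,b in [('thin',(404,222),(158,264)),('thick',(163,211),(366,189)),('knobL',(233,210),(311,197)),('knobS',(324,194),(242,236)),('dL',(236,303),(270,171)),('dS',(335,294),(199,201)),('bot',(445,279),(110,230)),('off',(130,298),(340,146))]:
    p,e=tri(t,a,s,b);print(n,p.round(),round(e,1))
f=t['frame'].astype(int);mx=f.max(2);mn=f.min(2)
white=(mn>150)&(mx-mn<30)
for n,c in(('dL',(236,304)),('dS',(335,295))): print(n,ell(t,white,c,22))
print(s['frame'][120:122,262:264].mean())
print([f[v,u] .tolist() for u,v in((163,210),(167,203),(404,222),(400,225),(233,210),(324,194),(236,290))])
E
python3 -c "
import cv2
i=cv2.imread('pics/top0.png')[140:330,80:470]
cv2.imwrite('pics/crop1.png',cv2.resize(i,(780,380),interpolation=cv2.INTER_CUBIC))"
```

```text
thin [ 596. -263.   24.] 3.7
thick [641. 269.  21.] 2.7
knobL [628. 108.  60.] 1.8
knobS [656. -89.  62.] 0.3
dL [435. 110.  15.] 4.3
dS [ 446. -102.   17.] 3.3
bot [ 468. -324.   52.] 9.5
off [453. 334.  23.] 2.8
dL (array([635.4, 109.7]), array([62.7, 67.7]), 73.9, array([232., 211.]))
dS (array([662.8, -91.8]), array([46.3, 49.9]), 53.6, array([323., 195.]))
162.16666666666666
[[104, 115, 119], [100, 109, 114], [94, 103, 107], [39, 44, 48], [24, 23, 24], [16, 5, 9], [154, 151, 149]]
```

View pics/crop1.png

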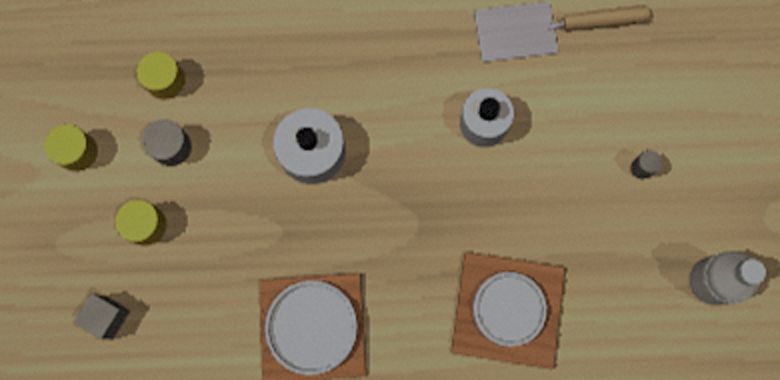

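View pics/wrist0.png

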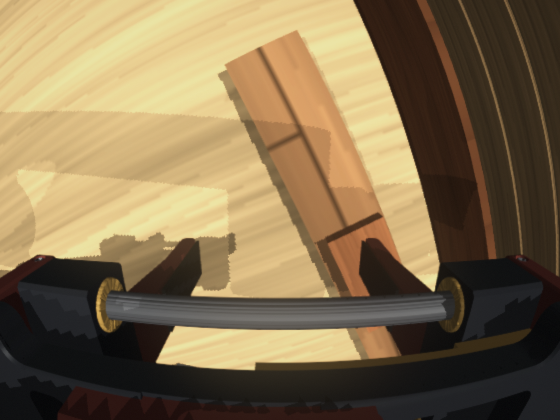

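Crop at 2x. Thin core top face is at (651,160), i.e. image (405.5,220). Thick top face (164,140) → (162,210), knob tops → (233.5,209) and (324.5,194), and dish rims → (235.5,303) and (335,294). The wrist view shows fingertips at about (185,245) and (375,245), with only the bench edge below.

Run:
```python
from h import *
t=snap('top')
for n,p,z in [('thin',(405.5,219.5),40),('thick',(162,210),40),('knobL',(233.3,209),74),('covL',(234.5,211.5),50),('knobS',(324.5,194),74),('covS',(324,197),50),('dL',(235.5,303),22),('dS',(335,294),22),('y1',(114,213),40),('y2',(159,176.5),40),('y3',(149,250),40)]: print(n,pt(t,*p,z).round(1))
w=snap('wrist');o=ctrl.get_obs();R=cv2.Rodrigues(o['orientation'])[0]
Rw=cv2.Rodrigues(w['rvec'])[0];print('R',R.round(3).tolist(),'cam in tool',(R.T@(-Rw.T@np.ravel(w['tvec'])-o['ee_pos'])).round(1),(R.T@Rw.T).round(3).tolist())
for d in (0,19,100,200): print(d,np.round(proj(w,o['ee_pos']+R@[0,0,d],True)))
```

```text
thin [ 597.8 -264.4]
thick [638.3 265. ]
knobL [626.2 105.6]
covL [626.7 105.5]
knobS [652.  -88.3]
covS [652.1 -89.6]
dL [434.  108.4]
dS [ 445.2 -103.3]
y1 [635.3 369.8]
y2 [715.6 273.8]
y3 [551.  290.4]
R [[-0.929, 0.369, -0.0], [0.369, 0.929, -0.0], [0.0, -0.0, -1.0]] cam in tool [  67.9    1.7 -142. ] [[-0.001, -0.968, -0.25], [1.0, -0.001, -0.001], [0.001, -0.25, 0.968]]
0 [277. 274.]
19 [277. 259.]
100 [278. 218.]
200 [279. 193.]
```

Request:
arm_command(
  series=[
    {"linear":[0,0,0],"turn":-0.13},
    {"linear":[0,0,0],"turn":-0.13},
    {"linear":[0,0,0],"turn":-0.117},
    {"linear":[0,0,0],"turn":0},
  ],
)

```text
t: 0.75
ee_pos: [230.5, 580.9, 241.6]
orientation: [0.0, -3.142, 0.0]
ft_force: [-0.2, -0.5, -0.2]
width: 88.0
grasp_force: 0.0
```

Request:
arm_command(
  series=[
    {"linear":[-0.01,-0.022,0],"turn":0},
    {"linear":[-0.019,-0.043,0],"turn":0},
    {"linear":[-0.019,-0.043,0],"turn":0},
    {"linear":[-0.019,-0.043,0],"turn":0},
    {"linear":[-0.019,-0.043,0],"turn":0},
    {"linear":[-0.019,-0.043,0],"turn":0},
    {"linear":[-0.019,-0.043,0],"turn":0},
    {"linear":[-0.019,-0.043,0],"turn":0},
    {"linear":[-0.019,-0.043,0],"turn":0},
    {"linear":[-0.019,-0.043,0],"turn":0},
  ],
)

```text
t: 1.75
ee_pos: [411.7, 170.0, 242.0]
orientation: [0.007, 3.141, 0.001]
ft_force: [0.6, -0.4, -0.2]
width: 87.6
grasp_force: 0.0
```

Request:
arm_command(
  series=[
    {"linear":[-0.019,-0.043,0],"turn":0},
    {"linear":[-0.019,-0.043,0],"turn":0},
    {"linear":[-0.019,-0.043,0],"turn":0},
    {"linear":[-0.019,-0.043,0],"turn":0},
    {"linear":[-0.019,-0.043,0],"turn":0},
    {"linear":[-0.019,-0.043,0],"turn":0},
    {"linear":[-0.019,-0.043,0],"turn":0},
    {"linear":[-0.019,-0.043,0],"turn":0},
    {"linear":[-0.019,-0.043,0],"turn":0},
    {"linear":[-0.0,-0.03,0],"turn":0},
  ],
)

```text
t: 2.75
ee_pos: [583.6, -248.4, 241.7]
orientation: [0.008, 3.14, -0.001]
ft_force: [0.5, 0.1, -0.2]
width: 87.6
grasp_force: 0.0
```

Request:
arm_command(
  series=[
    {"linear":[-0.012,-0.015,0.02],"turn":0},
    {"linear":[0,0,0.04],"turn":0},
    {"linear":[0,0,0.03],"turn":0},
    {"linear":[0,0,0.01],"turn":0},
    {"linear":[0,0,0],"turn":0},
    {"linear":[0,0,0],"turn":0},
  ],
  jaw=0.2,
)

```text
t: 3.35
ee_pos: [594.7, -260.6, 143.0]
orientation: [0.003, 3.14, -0.001]
ft_force: [0.2, -0.3, 1.0]
width: 52.5
grasp_force: 0.0
```

Run:
```python
from h import *
w=snap('wrist','w1.png');o=ctrl.get_obs();print(o['ee_pos'])
print(proj(w,[597.8,-264.4,40],True),proj(w,[597.8,-264.4,0],True))
```

```text
[ 594.98635749 -260.72292638  143.52318541]
(np.float64(273.2592935486781), np.float64(219.89129326234868)) (np.float64(274.1880312307238), np.float64(207.6190965803229))
```

View pics/w1.png

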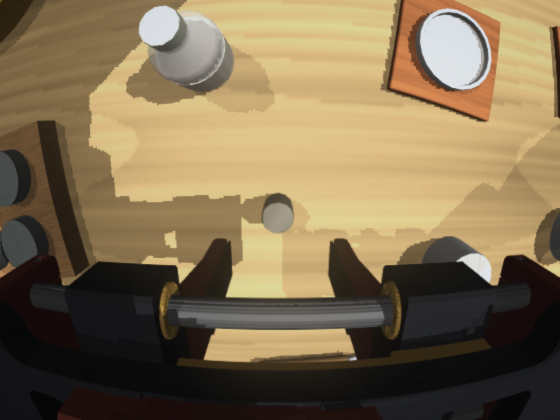

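The wrist view shows the thin core at (278,213), its lighter top face centred near (279,218), between the fingers. The prediction was (273,220), so the y estimate is off by a few mm.

Run:
```python
from h import *
w=snap('wrist');f=cv2.cvtColor(w['frame'],cv2.COLOR_BGR2HSV);o=ctrl.get_obs();print(o['ee_pos'])
m=np.zeros(f.shape[:2],bool);m[180:250,250:310]=(f[180:250,250:310,1]<75)
print(ell(w,m,(278,214),40,True)); 
for r in range(188,240,3): print(r,''.join('#' if x else '.' for x in m[r,250:310]),f[r,279])
print(pt(w,279,217.5,40,True))
```

```text
[ 595.01148907 -260.71247566  143.66237167]
(array([ 594.7, -260.7]), array([23.4, 27.4]), 29.4, array([278., 215.]))
188 ............................................................ [ 20  99 224]
191 ............................................................ [ 21  99 207]
194 ............................................................ [18 81 79]
197 ...................................##....................... [19 80 80]
200 ...............................#########.................... [19 76 81]
203 ...................######################................... [ 21  45 152]
206 ................##########################.................. [ 21  44 156]
209 ..............#############################................. [ 21  44 158]
212 .............##############################................. [ 21  43 160]
215 .............###############################................ [ 21  41 161]
218 .............###############################................ [ 22  42 162]
221 .............##############################................. [ 22  42 162]
224 ..............############################.................. [ 21  43 161]
227 ................#######################..................... [ 21  43 160]
230 .....................###############........................ [ 21  42 159]
233 ............................................................ [ 21  95 219]
236 ............................................................ [ 23  91 223]
239 ............................................................ [ 24  89 223]
[ 596.40980725 -260.05934884]
```

Request:
arm_command(
  series=[
    {"linear":[-0.001,0,0.02],"turn":0},
    {"linear":[0,0,0.03],"turn":0},
    {"linear":[0,0,0.03],"turn":0},
    {"linear":[0,0,0.02],"turn":0},
    {"linear":[0,0,0.01],"turn":0},
    {"linear":[0,0,0],"turn":0},
    {"linear":[0,0,0],"turn":0},
    {"linear":[0,0,0],"turn":0},
  ],
)

```text
t: 4.25
ee_pos: [595.9, -260.8, 33.3]
orientation: [0.001, 3.139, -0.002]
ft_force: [-0.5, -0.3, -0.2]
width: 53.0
grasp_force: 0.0
```

Request:
arm_command(
  series=[
    {"linear":[0,0,0],"turn":0},
    {"linear":[0,0,0],"turn":0},
    {"linear":[0,0,0],"turn":0},
    {"linear":[0,0,0],"turn":0},
    {"linear":[0,0,0],"turn":0},
    {"linear":[0,0,0],"turn":0},
    {"linear":[0,0,0],"turn":0},
  ],
  jaw=-1,
)

```text
t: 4.95
ee_pos: [595.0, -260.5, 31.9]
orientation: [0.001, 3.141, -0.0]
ft_force: [-1.7, -0.8, 3.7]
width: 25.6
grasp_force: 30.0
```

Request:
arm_command(
  series=[
    {"linear":[0,0,-0.01],"turn":0},
    {"linear":[0,0,-0.03],"turn":0},
    {"linear":[0.01,0.01,-0.03],"turn":0},
    {"linear":[0.025,0.025,-0.03],"turn":0},
    {"linear":[0.03,0.032,0],"turn":0},
    {"linear":[0.03,0.032,0],"turn":0},
    {"linear":[0.03,0.032,0],"turn":0},
    {"linear":[0.02,0.02,0],"turn":0},
    {"linear":[0.005,0.006,0],"turn":0},
    {"linear":[0,0,0],"turn":0},
  ],
)

```text
t: 5.95
ee_pos: [445.0, -102.8, 132.2]
orientation: [-0.001, 3.141, -0.0]
ft_force: [-0.5, 0.6, -0.2]
width: 25.3
grasp_force: 30.0
```

Request:
arm_command(
  series=[
    {"linear":[0,0,0],"turn":0},
    {"linear":[0,0,0],"turn":0},
    {"linear":[0,0,0],"turn":0},
  ],
)

```text
t: 6.25
ee_pos: [445.8, -104.0, 131.6]
orientation: [0.003, 3.141, -0.0]
ft_force: [-0.5, -0.5, -0.3]
width: 25.2
grasp_force: 30.0
```

Run:
```python
from h import *
w=snap('wrist','w2.png');o=ctrl.get_obs();print(o['ee_pos'],o['ft_force'])
print(proj(w,[445.2,-103.3,22],True))
```

```text
[ 445.61848735 -103.87724452  131.57802679] [-0.41171784  0.21204056 -0.16877512]
(np.float64(278.9440516816934), np.float64(213.17865541001734))
```

View pics/w2.png

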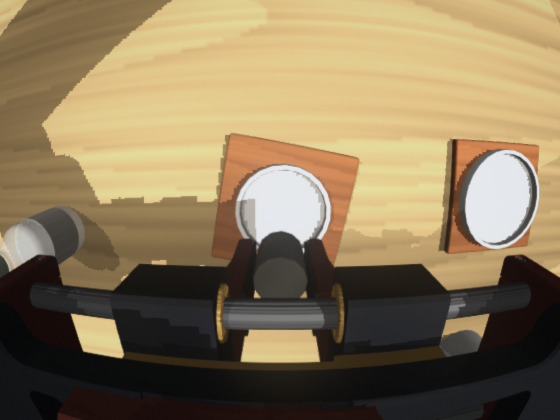

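The wrist view shows the small dish rim from u=236 to 331 with its top at row 164. The held core is at (281,265), upright. The large dish is centred at about (499,198).

Run:
```python
from h import *
w=snap('wrist')
P=np.array([pt(w,u,v,22,True) for u,v in((236,210),(331,210),(283,164.5),(247,183),(317,181))])
A=np.c_[2*P,np.ones(len(P))];s=np.linalg.lstsq(A,(P**2).sum(1),rcond=None)[0]
print(P.round(1).tolist(),s[:2].round(1),2*np.sqrt(s[2]+s[0]**2+s[1]**2))
f=cv2.cvtColor(w['frame'],cv2.COLOR_BGR2HSV);m=(f[...,1]<60)&(f[...,2]>80)
print(ell(w,m,(499,198),22,True,500))
```

```text
[[442.2, -137.7], [442.3, -61.3], [405.8, -99.9], [420.3, -128.2], [418.8, -73.2]] [444.7 -99.6] 76.04827340895555
(array([432.4, 108.5]), array([ 95., 102.]), 103.8, array([499., 198.]))
```

Request:
arm_command(
  series=[
    {"linear":[0,0.002,0.01],"turn":0},
    {"linear":[0,0,0.025],"turn":0},
    {"linear":[0,0,0.025],"turn":0},
    {"linear":[0,0,0.015],"turn":0},
    {"linear":[0,0,0.006],"turn":0},
    {"linear":[0,0,0],"turn":0},
    {"linear":[0,0,0],"turn":0},
    {"linear":[0,0,0],"turn":0},
  ],
)

```text
t: 7.15
ee_pos: [445.5, -101.4, 51.3]
orientation: [0.001, 3.14, -0.001]
ft_force: [0.6, -0.3, -0.7]
width: 25.5
grasp_force: 30.0
```

Request:
arm_command(
  series=[
    {"linear":[0,0,0.001],"turn":0},
    {"linear":[0,0,0.001],"turn":0},
    {"linear":[0,0,0.001],"turn":0},
    {"linear":[0,0,0.001],"turn":0},
    {"linear":[0,0,0],"turn":0},
    {"linear":[0,0,0],"turn":0},
  ],
)

```text
t: 7.75
ee_pos: [445.0, -101.2, 46.6]
orientation: [-0.001, -3.142, -0.0]
ft_force: [-0.5, 0.8, -0.1]
width: 25.5
grasp_force: 30.0
```

Request:
arm_command(
  series=[
    {"linear":[0,0,0.0005],"turn":0},
    {"linear":[0,0,0.0005],"turn":0},
    {"linear":[0,0,0],"turn":0},
    {"linear":[0,0,0],"turn":0},
  ],
)

```text
t: 8.15
ee_pos: [445.0, -101.3, 45.9]
orientation: [0.001, 3.141, -0.0]
ft_force: [-1.4, 0.6, 5.0]
width: 25.7
grasp_force: 30.0
```

Request:
arm_command(
  series=[
    {"linear":[0,0,0],"turn":0},
    {"linear":[0,0,0],"turn":0},
    {"linear":[0,0,0],"turn":0},
    {"linear":[0,0,0],"turn":0},
    {"linear":[0,0,-0.01],"turn":0},
    {"linear":[0,0,-0.02],"turn":0},
    {"linear":[0,0,-0.04],"turn":0},
    {"linear":[0,0,-0.03],"turn":0},
    {"linear":[0,0,0],"turn":0},
    {"linear":[0,0,0],"turn":0},
  ],
  jaw=0,
)

```text
t: 9.15
ee_pos: [445.3, -101.3, 146.6]
orientation: [0.001, 3.139, -0.001]
ft_force: [-0.5, 0.5, 0.1]
width: 44.0
grasp_force: 0.0
```

Run:
```python
from h import *
w=snap('wrist','w3.png');o=ctrl.get_obs();print(o['ee_pos'])
```

```text
[ 444.65829162 -101.1758386   145.71217213]
```

View pics/w3.png

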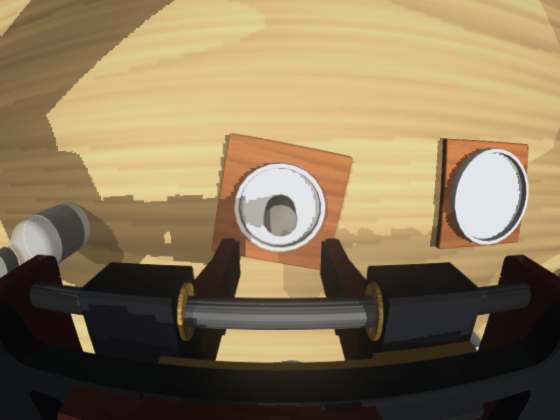

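Thin core stands in the small dish: top face at about (282,221), rim centre about (280,207).

Run:
```python
from h import *
w=snap('wrist');f=cv2.cvtColor(w['frame'],cv2.COLOR_BGR2HSV)
orange=(f[...,1]<60)&(f[...,2]>20)
print('dS',ell(w,orange,(280,207),22,True,500))
m=(f[...,2]<175)&(f[...,1]<60)&(f[...,2]>130);g=np.zeros_like(m);g[195:240,262:303]=m[195:240,262:303]
print('core',ell(w,g,(282,221),54,True,60),pt(w,282,221,54,True),pt(w,280,207,22,True)); print(f[195:245:5,282].tolist())
```

```text
dS (array([ 444.4, -100.4]), array([76.2, 76.9]), 77.7, array([279., 208.]))
core (array([445.9, -98.1]), array([20.9, 24.4]), 26.0, array([282., 221.])) [445.26123407 -98.11835695] [442.28921578 -99.61811964]
[[105, 10, 205], [15, 33, 78], [16, 33, 84], [22, 31, 157], [20, 32, 160], [23, 31, 162], [21, 33, 163], [20, 33, 160], [21, 35, 137], [80, 3, 229]]
```

Request:
arm_command(
  series=[
    {"linear":[-0.01,0.016,0],"turn":0},
    {"linear":[-0.019,0.035,0],"turn":0},
    {"linear":[-0.019,0.035,0],"turn":0},
    {"linear":[-0.019,0.035,0],"turn":0},
    {"linear":[-0.019,0.035,0],"turn":0},
    {"linear":[-0.019,0.035,0],"turn":0},
    {"linear":[-0.019,0.035,0],"turn":0},
    {"linear":[-0.019,0.035,0],"turn":0},
    {"linear":[-0.019,0.035,0],"turn":0},
    {"linear":[-0.019,0.035,0],"turn":0},
  ],
  jaw=0.6,
)

```text
t: 10.25
ee_pos: [625.8, 230.9, 143.5]
orientation: [-0.001, -3.138, 0.002]
ft_force: [0.9, -0.1, 0.8]
width: 70.1
grasp_force: 0.0
```

Request:
arm_command(
  series=[
    {"linear":[-0.01,0.025,0],"turn":0},
    {"linear":[-0.002,0.01,0],"turn":0},
    {"linear":[0,0,0],"turn":0},
    {"linear":[0,0,0],"turn":0},
    {"linear":[0,0,0],"turn":0},
  ],
)

```text
t: 10.75
ee_pos: [637.6, 263.1, 145.2]
orientation: [-0.003, -3.14, 0.001]
ft_force: [-0.4, -0.1, -0.4]
width: 69.9
grasp_force: 0.0
```

Run:
```python
from h import *
w=snap('wrist','w4.png');o=ctrl.get_obs();print(o['ee_pos'])
f=cv2.cvtColor(w['frame'],cv2.COLOR_BGR2HSV)
m=(f[...,1]<65)&(f[...,2]>90);m[:170]=0;m[255:]=0;m[:,:235]=0;m[:,330:]=0
print(ell(w,m,(280,215),40,True),proj(w,[638.3,265,40],True))
```

```text
[637.82083652 263.15209012 145.57885218]
(array([639.1, 270.4]), array([42.6, 44.4]), 45.3, array([287., 218.])) (np.float64(280.57698939430765), np.float64(216.55241130648682))
```

View pics/w4.png

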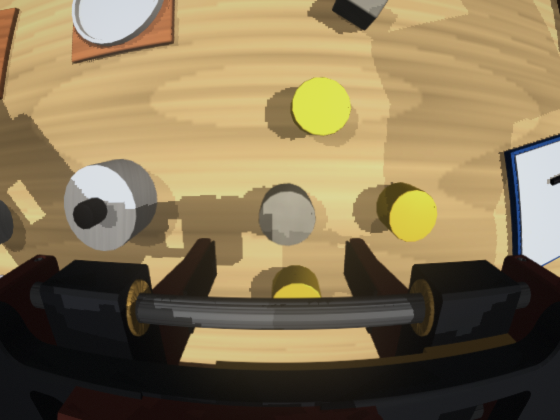

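Thick core top face is at (287,216), the yellow ones at (321,106), (413,215) and (297,285), and the fingers are centred at about u=281. I need about +4 mm in y and +1 mm in x.

Request:
arm_command(
  series=[
    {"linear":[-0.001,0.004,0.02],"turn":0},
    {"linear":[0,0,0.03],"turn":0},
    {"linear":[0,0,0.03],"turn":0},
    {"linear":[0,0,0.02],"turn":0},
    {"linear":[0,0,0.01],"turn":0},
    {"linear":[0,0,0.003],"turn":0},
    {"linear":[0,0,0],"turn":0},
    {"linear":[0,0,0],"turn":0},
  ],
)

```text
t: 11.6
ee_pos: [640.0, 268.9, 33.7]
orientation: [0.001, 3.14, 0.001]
ft_force: [0.2, 0.5, -0.2]
width: 70.3
grasp_force: 0.0
```

Request:
arm_command(
  series=[
    {"linear":[0,0,0],"turn":0},
    {"linear":[0,0,0],"turn":0},
    {"linear":[0,0,0],"turn":0},
    {"linear":[0,0,0],"turn":0},
    {"linear":[0,0,0],"turn":0},
    {"linear":[0,0,0],"turn":0},
  ],
  jaw=-1,
)

```text
t: 12.2
ee_pos: [639.5, 268.7, 33.2]
orientation: [0.001, 3.141, 0.0]
ft_force: [-1.1, -0.2, 4.9]
width: 45.4
grasp_force: 30.0
```

Request:
arm_command(
  series=[
    {"linear":[0,0,-0.01],"turn":0},
    {"linear":[0,0,-0.03],"turn":0},
    {"linear":[0.01,-0.008,-0.03],"turn":0},
    {"linear":[0.03,-0.024,-0.03],"turn":0},
    {"linear":[0.036,-0.028,-0.01],"turn":0},
    {"linear":[0.036,-0.028,0],"turn":0},
    {"linear":[0.036,-0.028,0],"turn":0},
    {"linear":[0.036,-0.028,0],"turn":0},
    {"linear":[0.016,-0.012,0],"turn":0},
    {"linear":[0.004,-0.004,0],"turn":0},
  ],
)

```text
t: 13.2
ee_pos: [432.8, 107.6, 142.8]
orientation: [-0.003, -3.14, 0.001]
ft_force: [0.1, -0.2, -1.5]
width: 45.7
grasp_force: 30.0
```

Request:
arm_command(
  series=[
    {"linear":[0,0,0],"turn":0},
    {"linear":[0,0,0],"turn":0},
    {"linear":[0,0,0],"turn":0},
    {"linear":[0,0,0],"turn":0},
  ],
)

```text
t: 13.6
ee_pos: [435.9, 109.3, 142.6]
orientation: [0.0, 3.141, 0.0]
ft_force: [0.8, 0.5, -2.7]
width: 45.5
grasp_force: 30.0
```

```bash
cat >> h.py <<'E'
def rim(w,near,R,z=22):
    # outer rim edge: radial scan for orange/white transition around predicted centre
    f=cv2.cvtColor(w['frame'],cv2.COLOR_BGR2HSV)
    m=((f[...,1]<70)&(f[...,2]>70)).astype(np.uint8)
    P=[]
    for a in np.radians(np.arange(0,360,5)):
        s=[]
        for r in np.arange(R-7,R+8,.5):
            u,v=proj(w,[near[0]+r*np.cos(a),near[1]+r*np.sin(a),z],True)
            s.append(m[int(round(v)),int(round(u))] if v<240 else 2)
        s=np.array(s)
        if (s==2).any() or s[0]==0 or s[-1]==1 or (np.diff(s.astype(int))!=0).sum()!=1: continue
        r=R-7+.5*np.argmax(s==0); P.append(near+r*np.array([np.cos(a),np.sin(a)]))
    P=np.array(P);A=np.c_[2*P,np.ones(len(P))];s=np.linalg.lstsq(A,(P**2).sum(1),rcond=None)[0]
    return len(P),s[:2].round(1),round(2*np.sqrt(s[2]+s[0]**2+s[1]**2),1)
E
python3 - <<'E'
from h import *
w=snap('wrist','w5.png');o=ctrl.get_obs();print(o['ee_pos'])
print(rim(w,np.array([434,111.]),49))
E
```

```text
[435.72811793 109.20462297 142.55514995]
(48, array([433. , 111.9]), np.float64(97.5))
```

View pics/w5.png

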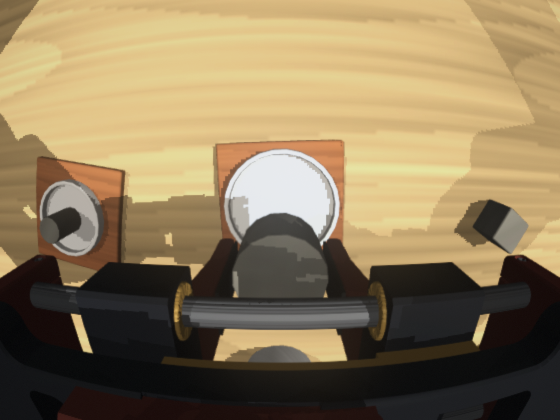

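Large dish rim is centred at about (282,202) under the held thick core, diameter 97.5 mm as expected. I need -2.5 mm in x.

Request:
arm_command(
  series=[
    {"linear":[0.0025,-0.0005,0.01],"turn":0},
    {"linear":[0,0,0.025],"turn":0},
    {"linear":[0,0,0.025],"turn":0},
    {"linear":[0,0,0.02],"turn":0},
    {"linear":[0,0,0.01],"turn":0},
    {"linear":[0,0,0.002],"turn":0},
    {"linear":[0,0,0],"turn":0},
    {"linear":[0,0,0],"turn":0},
    {"linear":[0,0,0],"turn":0},
  ],
)

```text
t: 14.55
ee_pos: [433.3, 108.4, 51.4]
orientation: [0.001, 3.14, 0.001]
ft_force: [-0.3, 0.3, -1.7]
width: 45.5
grasp_force: 30.0
```

Request:
arm_command(
  series=[
    {"linear":[0,0,0.001],"turn":0},
    {"linear":[0,0,0.001],"turn":0},
    {"linear":[0,0,0],"turn":0},
    {"linear":[0,0,0],"turn":0},
  ],
)

```text
t: 14.95
ee_pos: [432.6, 108.2, 48.7]
orientation: [0.001, 3.142, 0.0]
ft_force: [0.8, -0.4, -1.4]
width: 45.7
grasp_force: 30.0
```

Request:
arm_command(
  series=[
    {"linear":[0,0,0.0005],"turn":0},
    {"linear":[0,0,0.0005],"turn":0},
    {"linear":[0,0,0.0005],"turn":0},
    {"linear":[0,0,0],"turn":0},
    {"linear":[0,0,0],"turn":0},
  ],
)

```text
t: 15.45
ee_pos: [432.6, 108.2, 47.1]
orientation: [-0.001, -3.142, 0.0]
ft_force: [-0.1, 0.2, -2.2]
width: 45.5
grasp_force: 30.0
```

Request:
arm_command(
  series=[
    {"linear":[0,0,0.0005],"turn":0},
    {"linear":[0,0,0],"turn":0},
    {"linear":[0,0,0],"turn":0},
  ],
)

```text
t: 15.75
ee_pos: [432.6, 108.3, 47.1]
orientation: [0.001, 3.142, 0.0]
ft_force: [-1.7, -0.7, 7.4]
width: 45.4
grasp_force: 30.0
```

Request:
arm_command(
  series=[
    {"linear":[0,0,0],"turn":0},
    {"linear":[0,0,0],"turn":0},
    {"linear":[0,0,0],"turn":0},
    {"linear":[0,0,0],"turn":0},
    {"linear":[0,0,-0.01],"turn":0},
    {"linear":[0,0,-0.03],"turn":0},
    {"linear":[0,0,-0.04],"turn":0},
    {"linear":[0,0,-0.03],"turn":0},
    {"linear":[0,0,0],"turn":0},
    {"linear":[0,0,0],"turn":0},
  ],
  jaw=0.6,
)

```text
t: 16.75
ee_pos: [433.0, 108.3, 157.6]
orientation: [0.001, 3.139, 0.001]
ft_force: [-0.4, 0.6, 0.1]
width: 70.2
grasp_force: 0.0
```

Run:
```python
from h import *
w=snap('wrist','w6.png');o=ctrl.get_obs();print(o['ee_pos'])
print(rim(w,np.array([434,111.]),49))
f=cv2.cvtColor(w['frame'],cv2.COLOR_BGR2HSV)
m=(f[...,1]<60)&(f[...,2]>125)&(f[...,2]<180);m[:190]=0;m[260:]=0;m[:,:240]=0;m[:,325:]=0
print(ell(w,cv2.morphologyEx(m.astype(np.uint8),2,np.ones((5,5))),(282,221),54,True))
```

```text
[432.28625961 108.17354577 156.6634333 ]
(49, array([433.1, 112. ]), np.float64(97.7))
(array([432.1, 114.3]), array([33.4, 46.3]), 44.7, array([283., 214.]))
```

View pics/w6.png

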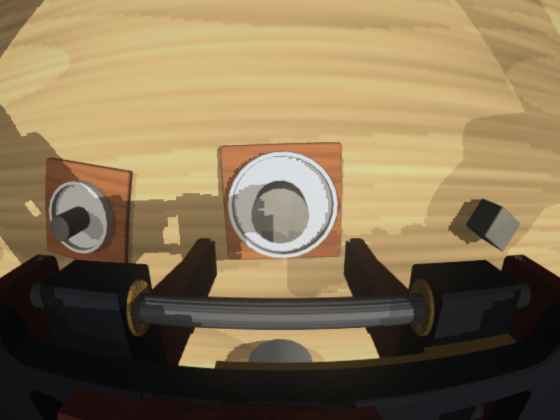

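Thick core stands centred in the large dish: top face about (281,216), rim centre about (283,205). Next is the small cover.

Request:
arm_command(
  series=[
    {"linear":[-0.012,-0.012,0],"turn":0},
    {"linear":[-0.03,-0.027,0],"turn":0},
    {"linear":[-0.03,-0.027,0],"turn":0},
    {"linear":[-0.03,-0.027,0],"turn":0},
    {"linear":[-0.03,-0.027,0],"turn":0},
    {"linear":[-0.03,-0.027,0],"turn":0},
    {"linear":[-0.03,-0.027,0],"turn":0},
    {"linear":[-0.02,-0.016,0],"turn":0},
    {"linear":[-0.006,-0.006,0],"turn":0},
    {"linear":[0,0,0],"turn":0},
  ],
  jaw=0,
)

```text
t: 17.8
ee_pos: [649.8, -88.3, 154.8]
orientation: [-0.003, -3.139, -0.001]
ft_force: [-0.6, -0.4, 0.8]
width: 43.9
grasp_force: 0.0
```

Request:
arm_command(
  series=[
    {"linear":[0,0,0],"turn":0},
    {"linear":[0,0,0],"turn":0},
    {"linear":[0,0,0],"turn":0},
  ],
)

```text
t: 18.1
ee_pos: [649.8, -87.0, 156.7]
orientation: [0.0, -3.141, -0.0]
ft_force: [0.4, -0.4, 0.6]
width: 44.2
grasp_force: 0.0
```

Run:
```python
from h import *
w=snap('wrist','w7.png');o=ctrl.get_obs();print(o['ee_pos'],proj(w,[652,-88.3,74],True))
f=w['frame'];m=f.max(2)<55;m[:190]=0;m[262:]=0;m[:,:262]=0;m[:,300:]=0
print(ell(w,m,(282,230),74,True))
```

```text
[649.96030638 -87.09962534 156.87780368] (np.float64(275.9917974301288), np.float64(226.7305413424004))Traceback (most recent call last):
  File "<stdin>", line 4, in <module>
  File "h.py", line 31, in ell
    k=min(c,key=lambda k:np.hypot(*(k.mean(0)[0]-near)))
ValueError: min() iterable argument is empty
```

View pics/w7.png

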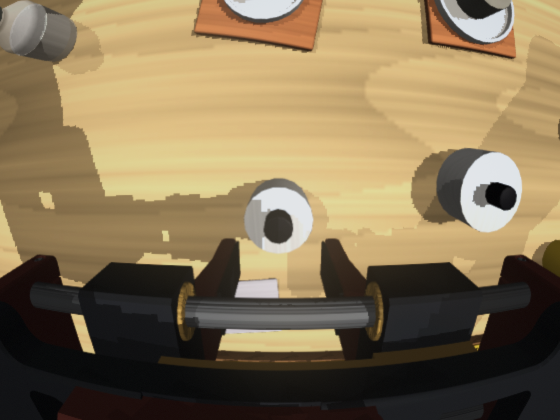

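The small cover's knob is at about (279,229), the cover top at (279,220), and the fingers are centred at u≈281.

Run:
```python
from h import *
w=snap('wrist');f=w['frame']
print(f[200:252:4,279].tolist())
m=f.max(2)<110;m[:203]=0;m[255:]=0;m[:,:255]=0;m[:,308:]=0
print(ell(w,m,(282,230),74,True,30))
g=f.max(2)>120;h=(cv2.cvtColor(f,cv2.COLOR_BGR2HSV)[...,1]<40)&g;h[:180]=0;h[258:]=0;h[:,:238]=0;h[:,320:]=0
print(ell(w,h,(279,220),50,True,30))
for r in (226,229,232,235,238): print(pt(w,278.5,r,74,True).round(1))
```

```text
[[232, 229, 226], [231, 229, 226], [195, 191, 187], [45, 52, 57], [50, 57, 60], [53, 58, 63], [51, 58, 61], [50, 57, 61], [48, 54, 59], [47, 53, 57], [47, 54, 58], [208, 214, 217], [213, 220, 223]]
(array([651.7, -87. ]), array([20.4, 25.1]), 25.2, array([278., 226.]))
(array([653.2, -86.4]), array([53.3, 57.4]), 60.4, array([279., 217.]))
[651.7 -86.6]
[654.  -86.6]
[656.3 -86.6]
[658.6 -86.6]
[660.9 -86.7]
```

Request:
arm_command(
  series=[
    {"linear":[-0.003,-0.002,0.015],"turn":0},
    {"linear":[0,0,0.025],"turn":0},
    {"linear":[0,0,0.02],"turn":0},
    {"linear":[0,0,0.015],"turn":0},
    {"linear":[0,0,0.007],"turn":0},
    {"linear":[0,0,0.002],"turn":0},
    {"linear":[0,0,0],"turn":0},
    {"linear":[0,0,0],"turn":0},
    {"linear":[0,0,0],"turn":0},
  ],
)

```text
t: 19.1
ee_pos: [654.1, -90.0, 73.6]
orientation: [0.001, 3.14, -0.0]
ft_force: [-0.4, -0.2, -0.6]
width: 43.9
grasp_force: 0.0
```

Request:
arm_command(
  series=[
    {"linear":[0,0,0],"turn":0},
    {"linear":[0,0,0],"turn":0},
    {"linear":[0,0,0],"turn":0},
    {"linear":[0,0,0],"turn":0},
    {"linear":[0,0,0],"turn":0},
    {"linear":[0,0,0],"turn":0},
  ],
  jaw=-1,
)

```text
t: 19.7
ee_pos: [653.5, -89.9, 72.7]
orientation: [0.001, 3.142, 0.0]
ft_force: [0.3, 0.3, 1.7]
width: 21.0
grasp_force: 29.9
```

Request:
arm_command(
  series=[
    {"linear":[0,0,-0.01],"turn":0},
    {"linear":[0,0,-0.03],"turn":0},
    {"linear":[0.01,-0.001,-0.03],"turn":0},
    {"linear":[0.03,-0.002,-0.02],"turn":0},
    {"linear":[0.04,-0.002,0],"turn":0},
    {"linear":[0.04,-0.002,0],"turn":0},
    {"linear":[0.04,-0.002,0],"turn":0},
    {"linear":[0.03,-0.002,0],"turn":0},
    {"linear":[0.015,-0.002,0],"turn":0},
    {"linear":[0.004,0,0],"turn":0},
  ],
)

```text
t: 20.7
ee_pos: [443.7, -103.0, 163.2]
orientation: [0.002, 3.141, -0.0]
ft_force: [-0.3, -0.6, -1.5]
width: 21.3
grasp_force: 29.9
```

Request:
arm_command(
  series=[
    {"linear":[0,0,0],"turn":0},
    {"linear":[0,0,0],"turn":0},
    {"linear":[0,0,0],"turn":0},
    {"linear":[0,0,0],"turn":0},
  ],
)

```text
t: 21.1
ee_pos: [445.3, -102.7, 162.6]
orientation: [0.001, 3.141, -0.0]
ft_force: [-0.1, -0.1, -0.1]
width: 21.6
grasp_force: 29.9
```

Run:
```python
from h import *
w=snap('wrist','w8.png');o=ctrl.get_obs();print(o['ee_pos'],o['ft_force'],o['width'])
print(rim(w,np.array([444.4,-100.5]),39))
```

```text
[ 445.04811185 -102.7060456   162.51659236] [-0.10682056  0.42224748 -0.10516331] 21.5870722088166
(49, array([ 445.7, -100.4]), np.float64(79.6))
```

View pics/w8.png

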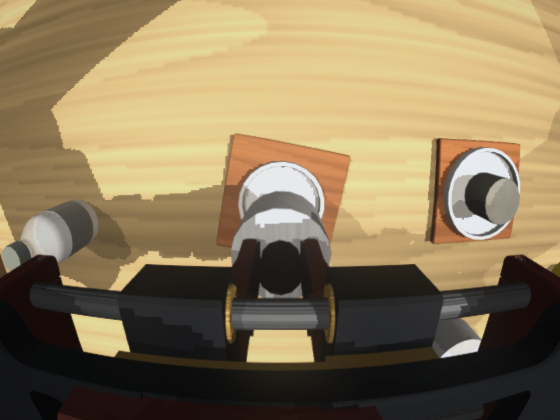

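Small cover is held upright above the small dish: rim centre about u=281, cover centre u=281. The thick core stands in its dish at (492,198).

Request:
arm_command(
  series=[
    {"linear":[0.0005,-0.0005,0.01],"turn":0},
    {"linear":[0,0,0.02],"turn":0},
    {"linear":[0,0,0.02],"turn":0},
    {"linear":[0,0,0.015],"turn":0},
    {"linear":[0,0,0.005],"turn":0},
    {"linear":[0,0,0.002],"turn":0},
    {"linear":[0,0,0],"turn":0},
    {"linear":[0,0,0],"turn":0},
    {"linear":[0,0,0],"turn":0},
  ],
)

```text
t: 22.05
ee_pos: [444.4, -103.4, 91.3]
orientation: [0.001, 3.14, -0.001]
ft_force: [0.2, 0.1, -0.7]
width: 21.2
grasp_force: 29.9
```

Request:
arm_command(
  series=[
    {"linear":[0,0,0.001],"turn":0},
    {"linear":[0,0,0.001],"turn":0},
    {"linear":[0,0,0.0005],"turn":0},
    {"linear":[0,0,0],"turn":0},
    {"linear":[0,0,0],"turn":0},
    {"linear":[0,0,0],"turn":0},
  ],
)

```text
t: 22.65
ee_pos: [444.0, -103.3, 88.2]
orientation: [-0.001, -3.142, 0.0]
ft_force: [0.8, -1.2, -1.4]
width: 21.5
grasp_force: 29.9
```

Request:
arm_command(
  series=[
    {"linear":[0,0,0.0005],"turn":0},
    {"linear":[0,0,0.0005],"turn":0},
    {"linear":[0,0,0],"turn":0},
    {"linear":[0,0,0],"turn":0},
  ],
)

```text
t: 23.05
ee_pos: [444.0, -103.2, 87.2]
orientation: [-0.001, -3.142, -0.0]
ft_force: [-0.3, -0.4, -1.4]
width: 21.2
grasp_force: 29.9
```

Request:
arm_command(
  series=[
    {"linear":[0,0,0.0005],"turn":0},
    {"linear":[0,0,0],"turn":0},
    {"linear":[0,0,0],"turn":0},
  ],
)

```text
t: 23.35
ee_pos: [444.0, -103.3, 86.7]
orientation: [0.001, 3.141, -0.0]
ft_force: [-0.5, 0.5, 0.1]
width: 21.6
grasp_force: 29.9
```

Request:
arm_command(
  series=[
    {"linear":[0,0,0.0005],"turn":0},
    {"linear":[0,0,0],"turn":0},
    {"linear":[0,0,0],"turn":0},
  ],
)

```text
t: 23.65
ee_pos: [444.2, -103.2, 86.6]
orientation: [0.001, 3.141, 0.0]
ft_force: [-0.9, 2.1, 6.3]
width: 21.4
grasp_force: 29.9
```

Request:
arm_command(
  series=[
    {"linear":[0,0,0],"turn":0},
    {"linear":[0,0,0],"turn":0},
    {"linear":[0,0,0],"turn":0},
    {"linear":[0,0,0],"turn":0},
    {"linear":[0,0,-0.01],"turn":0},
    {"linear":[0,0,-0.02],"turn":0},
    {"linear":[0,0,-0.03],"turn":0},
    {"linear":[0,0,-0.01],"turn":0},
    {"linear":[-0.012,0.014,0],"turn":0},
    {"linear":[-0.025,0.029,0],"turn":0},
  ],
  jaw=0,
)

```text
t: 24.65
ee_pos: [480.5, -60.9, 156.8]
orientation: [0.006, 3.141, -0.001]
ft_force: [0.2, -0.1, 0.6]
width: 43.6
grasp_force: 0.0
```

Request:
arm_command(
  series=[
    {"linear":[-0.027,0.031,0],"turn":0},
    {"linear":[-0.027,0.031,0],"turn":0},
    {"linear":[-0.027,0.031,0],"turn":0},
    {"linear":[-0.027,0.031,0],"turn":0},
    {"linear":[-0.025,0.029,0],"turn":0},
    {"linear":[-0.012,0.013,0],"turn":0},
    {"linear":[0,0,0],"turn":0},
    {"linear":[0,0,0],"turn":0},
    {"linear":[0,0,0],"turn":0},
  ],
)

```text
t: 25.55
ee_pos: [625.0, 104.7, 155.9]
orientation: [-0.002, -3.14, 0.001]
ft_force: [0.0, -0.1, 0.3]
width: 44.0
grasp_force: 0.0
```

Run:
```python
from h import *
w=snap('wrist','w9.png');f=w['frame'];o=ctrl.get_obs();print(o['ee_pos'],proj(w,[626.5,105.5,74],True))
m=f.max(2)<110;m[:203]=0;m[255:]=0;m[:,:258]=0;m[:,304:]=0
print(ell(w,m,(282,230),74,True,30))
h=(cv2.cvtColor(f,cv2.COLOR_BGR2HSV)[...,1]<40)&(f.max(2)>120);h[:175]=0;h[262:]=0;h[:,:233]=0;h[:,328:]=0
print(ell(w,h,(279,220),50,True,30))
```

```text
[625.19327058 104.58412102 156.06241846] (np.float64(279.02940179730825), np.float64(226.0966586814885))
(array([626.1, 109.3]), array([20.4, 25. ]), 25.2, array([284., 225.]))
(array([628.3, 109.3]), array([72.8, 74.4]), 77.7, array([285., 218.]))
```

View pics/w9.png

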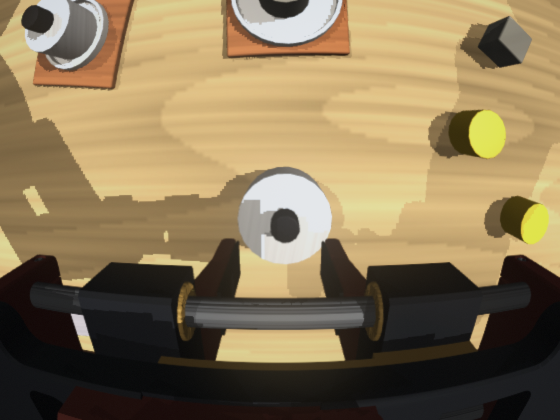

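The large cover's knob is at (284,226) and the small cover sits in its dish at top left. I need +2.5 mm in x and +2.5 mm in y.

Request:
arm_command(
  series=[
    {"linear":[-0.0025,0.0025,0.015],"turn":0},
    {"linear":[0,0,0.025],"turn":0},
    {"linear":[0,0,0.02],"turn":0},
    {"linear":[0,0,0.015],"turn":0},
    {"linear":[0,0,0.006],"turn":0},
    {"linear":[0,0,0.002],"turn":0},
    {"linear":[0,0,0],"turn":0},
    {"linear":[0,0,0],"turn":0},
    {"linear":[0,0,0],"turn":0},
  ],
)

```text
t: 26.5
ee_pos: [629.2, 108.2, 74.1]
orientation: [0.001, 3.14, 0.0]
ft_force: [0.4, -0.2, 0.3]
width: 43.8
grasp_force: 0.0
```

Request:
arm_command(
  series=[
    {"linear":[0,0,0],"turn":0},
    {"linear":[0,0,0],"turn":0},
    {"linear":[0,0,0],"turn":0},
    {"linear":[0,0,0],"turn":0},
    {"linear":[0,0,0],"turn":0},
    {"linear":[0,0,0],"turn":0},
  ],
  jaw=-1,
)

```text
t: 27.1
ee_pos: [628.7, 108.2, 73.3]
orientation: [0.001, 3.141, 0.0]
ft_force: [-0.7, -0.2, 2.2]
width: 21.5
grasp_force: 30.0
```

Request:
arm_command(
  series=[
    {"linear":[0,0,-0.01],"turn":0},
    {"linear":[0,0,-0.03],"turn":0},
    {"linear":[0.01,0,-0.03],"turn":0},
    {"linear":[0.03,0,-0.02],"turn":0},
    {"linear":[0.04,0,0],"turn":0},
    {"linear":[0.04,0,0],"turn":0},
    {"linear":[0.037,0,0],"turn":0},
    {"linear":[0.025,0,0],"turn":0},
    {"linear":[0.01,0.0005,0],"turn":0},
    {"linear":[0.003,0,0],"turn":0},
  ],
)

```text
t: 28.1
ee_pos: [433.4, 108.9, 163.7]
orientation: [0.001, 3.141, 0.0]
ft_force: [0.5, 0.5, -0.7]
width: 21.2
grasp_force: 30.0
```

Request:
arm_command(
  series=[
    {"linear":[0,0,0],"turn":0},
    {"linear":[0,0,0],"turn":0},
    {"linear":[0,0,0],"turn":0},
    {"linear":[0,0,0],"turn":0},
  ],
)

```text
t: 28.5
ee_pos: [434.3, 108.7, 163.0]
orientation: [0.002, 3.142, -0.0]
ft_force: [-0.9, 0.1, -0.6]
width: 21.3
grasp_force: 30.0
```

Run:
```python
from h import *
w=snap('wrist','w10.png');o=ctrl.get_obs();print(o['ee_pos'],o['ft_force'],o['width'])
print(rim(w,np.array([433,112.]),49))
```

```text
[434.10028225 108.7441723  163.04108815] [-0.56225675 -1.02754793 -2.06729926] 21.800446051754854
(42, array([434.3, 111.8]), np.float64(99.5))
```

View pics/w10.png

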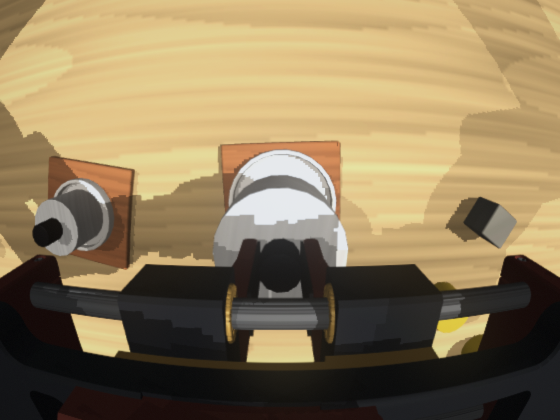

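The large cover is held upright and centred over the large dish, both at u≈282. The small cover sits in its dish at (75,218). Lower it.

Request:
arm_command(
  series=[
    {"linear":[0.0005,0,0.01],"turn":0},
    {"linear":[0,0,0.02],"turn":0},
    {"linear":[0,0,0.02],"turn":0},
    {"linear":[0,0,0.015],"turn":0},
    {"linear":[0,0,0.005],"turn":0},
    {"linear":[0,0,0.002],"turn":0},
    {"linear":[0,0,0],"turn":0},
    {"linear":[0,0,0],"turn":0},
    {"linear":[0,0,0],"turn":0},
  ],
)

```text
t: 29.45
ee_pos: [433.6, 108.9, 91.8]
orientation: [0.001, 3.14, 0.0]
ft_force: [0.1, -0.7, -1.9]
width: 21.5
grasp_force: 30.0
```

Request:
arm_command(
  series=[
    {"linear":[0,0,0.001],"turn":0},
    {"linear":[0,0,0.001],"turn":0},
    {"linear":[0,0,0.0005],"turn":0},
    {"linear":[0,0,0],"turn":0},
    {"linear":[0,0,0],"turn":0},
    {"linear":[0,0,0],"turn":0},
  ],
)

```text
t: 30.05
ee_pos: [433.1, 108.7, 88.7]
orientation: [-0.001, -3.142, 0.0]
ft_force: [0.2, -0.9, -1.2]
width: 21.5
grasp_force: 30.0
```

Request:
arm_command(
  series=[
    {"linear":[0,0,0.0005],"turn":0},
    {"linear":[0,0,0],"turn":0},
    {"linear":[0,0,0],"turn":0},
  ],
)

```text
t: 30.35
ee_pos: [433.1, 108.8, 88.2]
orientation: [-0.001, -3.142, 0.0]
ft_force: [-0.1, -0.4, -2.0]
width: 21.1
grasp_force: 30.0
```

Request:
arm_command(
  series=[
    {"linear":[0,0,0.0005],"turn":0},
    {"linear":[0,0,0.0005],"turn":0},
    {"linear":[0,0,0],"turn":0},
    {"linear":[0,0,0],"turn":0},
  ],
)

```text
t: 30.75
ee_pos: [433.1, 108.8, 87.3]
orientation: [0.001, 3.142, 0.0]
ft_force: [-0.5, 0.5, 2.9]
width: 21.3
grasp_force: 30.0
```

Request:
arm_command(
  series=[
    {"linear":[0,0,0.0004],"turn":0},
    {"linear":[0,0,0],"turn":0},
    {"linear":[0,0,0],"turn":0},
  ],
)

```text
t: 31.05
ee_pos: [433.2, 108.8, 87.3]
orientation: [0.001, 3.141, 0.0]
ft_force: [-2.9, -0.4, 8.0]
width: 21.6
grasp_force: 30.0
```

Seated. Release, rise, check.

Request:
arm_command(
  series=[
    {"linear":[0,0,0],"turn":0},
    {"linear":[0,0,0],"turn":0},
    {"linear":[0,0,0],"turn":0},
    {"linear":[0,0,0],"turn":0},
    {"linear":[0,0,-0.01],"turn":0},
    {"linear":[0,0,-0.02],"turn":0},
    {"linear":[0,0,-0.03],"turn":0},
    {"linear":[0,0,-0.03],"turn":0},
    {"linear":[0,0,-0.01],"turn":0},
    {"linear":[0,0,0],"turn":0},
  ],
  jaw=0,
)

```text
t: 32.05
ee_pos: [434.1, 109.0, 188.4]
orientation: [0.001, 3.138, 0.001]
ft_force: [-0.4, 0.2, -0.9]
width: 44.0
grasp_force: 0.0
```

Run:
```python
from h import *
o=ctrl.get_obs();print(o['ee_pos'],o['ft_force'])
s=snap('scene');cv2.imwrite('pics/s1.png',cv2.resize(s['frame'][90:330,80:480],(800,480),interpolation=cv2.INTER_CUBIC))
```

```text
[434.09433444 108.97124513 188.39009207] [-0.41626416  0.24993108 -0.8585439 ]
```

View pics/s1.png

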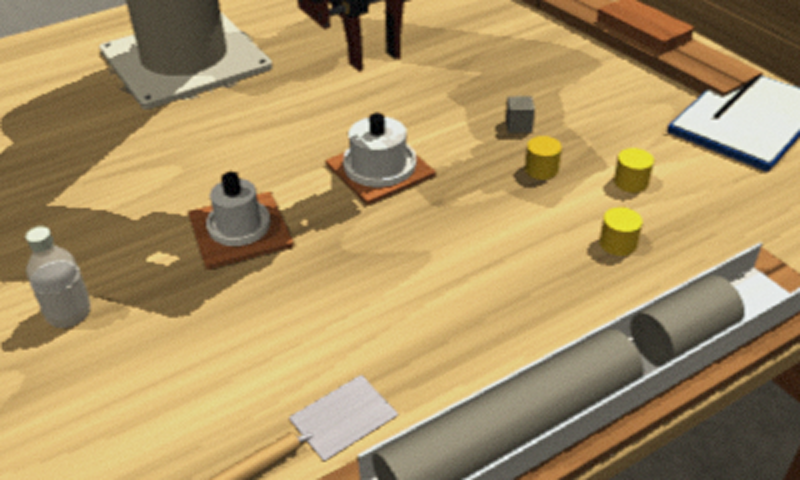

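Both covers sit flat in their dishes, at (236,205) and (378,145) in the crop. The gripper is clear, and the bottle, offcut and spatula are where they were.

```bash
python3 -c "
from workcell import ctrl
print(ctrl.close_job())"
```

```text
the job is handed in; nothing more can be done
None
```

The job is handed in at about 32 s of the 101 s allowed: both cores stand near the middle of their dishes (the thin one about 2 mm off by the wrist camera), both covers look flat over them in the last picture, and the offcut, bottle and spatula were left alone.

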